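# Stamp the delivery form

## Task

Take the black hand stamp from the teal desk tray, stand it centred and square in the empty printed box on the clipboard's form, and press its handle straight down past the soft first stop to the firm second stop; keep it there for a moment without forcing it or letting the stamp slide. Let the handle come all the way up, then gently set the stamp back upright in its compartment of the tray, leaving the other things where they are.

Things in the scene. Friction and masses are not known exactly. Their poses are not given: they have to be found in the camera images.
- stamp: Foot frame of the hand stamp: grey open rectangle 70 (x) x 42 (y) x 33 tall; origin at the centre of its underside, z up, long axis x. The whole stamp is 97 tall, about 0.14 kg. Its black handle slides straight down over it while the frame stands on something; a rubber die 46 x 18 in the frame's middle comes down with the handle. Turned half round it stamps the same.
- stamp_grip (a point): Centre of the stamp's black handle block, 76 above the stamp's underside while the handle is up (its spring holds it up); moves with the handle. Axes as the stamp's: block 66 (x) x 36 (y) x 40 tall, 18 to the flat rim of its top; its two flat faces 36 apart are good to hold, and it can be lifted, placed and pressed by them. Red band at its lower edge.
- stamp_frame (a point): Top centre of the stamp's foot frame, 33 above its underside, where the grey stem enters. Handle: 2 N to start, 3.5 N at the first stop (die meets paper) after 12.5 to 19.5 mm, different each time. Then it steps to 7.5 N and rises over 2.5 mm to 12 N at the firm second stop, rubber giving 1 mm per 15 N. Push there with 13 to 18 N for half a second; over 22 N spoils it. Mark nothing outside the box.
- clipboard: Clipboard lying fixed on the table, brown board 235 (x) x 165 (y) x 4 with a pad of white forms on it whose top is 9 above the table; origin at the centre of the board's underside; steel clip at the +x end, up to about 24 high. It does not move.
- form_box (a point): Centre of the empty printed box on the form, on the paper's surface (9 above the table), 45 from the clipboard's centre towards -x; dark outline 35 along x and 62 along y (inner size). The stamp's long axis (its x) must lie along this point's y.
- tray: Teal tray, 190 (x) x 92 (y), rim 18 high, floor 4 thick; fixed; origin at the centre of its underside. A partition across it leaves the large compartment for the stamp at -x (about 110 x 86 inside) and a small one at +x.
- tray_place (a point): Centre of the floor of the stamp's compartment, 4 above the table, 36 from the tray's centre towards -x; axes as the tray's. The stamp starts standing here or up to about 8 mm off, long axis roughly along x, and must end here with its long axis roughly along x.
- eraser: Bystander, loose: white eraser in a blue sleeve, 22 x 50 x 12, lying in the tray's small compartment; origin at the centre of its underside.
- glue: Bystander, loose: upright glue stick, 25 across, 72 tall, white with an orange cap, in the tray's small compartment; origin at the centre of its underside.
- stapler: Bystander, loose: blue and black desk stapler, 150 x 36 x 55 tall; origin at the centre of its underside.
- tape: Bystander, loose: black desk tape dispenser, 140 x 55 x 78 tall; origin at the centre of its underside.
- pencup: Bystander, loose: white pen cup, 80 across, 95 tall, pens standing in it to about 150; origin at the centre of its underside.
- jar: Bystander, loose: clear jar with white lid, 90 across, 150 tall; origin at the centre of its underside.
There are look-alikes about, which are no part of the job. Leave any orange or purple look-alike of the stamp alone.

How it is judged:
On the way, in this order (a step that is already met when the one before it is completed fails the run):
1. the stamp stands flat in the box, within 6 mm of its centre and 0.1 rad of square, with the handle held at the second stop (horizontal distance between stamp and form_box below 0.006 m and angle between the x axis of stamp and the y axis of form_box, either way round below 0.1 rad and angle between stamp's own z axis and vertical below 0.05 rad and z of stamp_grip in the frame of stamp below 0.0615 m and contact force between stamp and clipboard above 12.8 N), for 0.3 s.
2. the handle is let all the way up again and the die is off the paper (z of stamp_grip in the frame of stamp above 0.0745 m), for 0.1 s.
At the end, for the whole second after the job is handed in: the stamp stands upright and still on the floor of its tray compartment, let go, its centre within 18 mm of the compartment's centre along and across, its long axis within 0.4 rad of the compartment's, and its handle fully up (height (world z) of stamp between 0.002 and 0.006 m and angle between stamp's own z axis and vertical below 0.05 rad and x of stamp in the frame of tray_place between -0.018 and 0.018 m and y of stamp in the frame of tray_place between -0.018 and 0.018 m and angle between the x axis of stamp and the x axis of tray_place, either way round below 0.4 rad and z of stamp_grip in the frame of stamp above 0.0745 m and linear speed of stamp below 0.01 m/s and contact force between stamp and the fingers below 0.05 N); the robot touches nothing.
It fails at once if more than 24 N is pressed on the clipboard through the stamp (contact force between stamp and clipboard above 24 N).
It fails at once if the handle is pushed more than 12 mm down with the stamp more than 8 mm from the box's centre (a mark outside the box) (z of stamp_grip in the frame of stamp below 0.064 m and horizontal distance between stamp and form_box above 0.008 m).
It fails at once if the stamp skids faster than 30 mm/s with its die on the paper (a smeared imprint) (contact force between stamp and clipboard above 7 N and z of stamp_grip in the frame of stamp below 0.064 m and linear speed of stamp above 0.03 m/s).
It fails at once if the stamp is banged down in the tray (over 30 N) (contact force between stamp and tray above 30 N).
It fails at once if a bystander is moved more than 25 mm (distance of any of eraser, glue, stapler, tape, pencup, jar from where it was at the start of the episode above 0.025 m).
It also fails if it takes over 58 s, if anything falls off the work surface, if the arm or the gripper's body presses on something with over 40 N, if the wrist force passes 120 N, or if a joint passes its speed limit or range.

## Robot

A 7-joint arm with a two-finger parallel gripper is mounted at the origin on the work surface. World frame = base frame: x ahead of the robot, y to its left, z up, the work surface at z = 0. Lengths are in m, angles in rad, forces in N, time in s.
With the tool pointing down it reaches from about 0.4 to 0.875 m from the base axis. Payload 19.3 kg.
Tool frame: the origin (TCP) lies at the very end of the fingers, on their centre line; the grasp point (between the pads) lies 19 mm behind it; z points along the fingers, y is the direction in which the jaws open and shut (so a half turn about z gives the same grasp; the last joint's range is limited). The gripper opens to 85 mm and grips with 20 to 120 N. Pads are 22 mm wide; open, the fingers measure 114 mm over their backs; the gripper's body (76 mm by 85 mm) begins 54 mm behind the grasp point. The pads swing forward as they close: fully open they stand 13 mm farther back than shut.
Start: joints at [1.069, 0.521, -0.036, 1.599, 0.021, 1.021, -0.113], TCP at [0.262, -0.568, 0.231] pointing down, gripper open.
Joint ranges: [-2.91, 2.91], [-0.3, 2.13], [-1.5, 1.42], [0.17, 2.43], [-1.26, 4.41], [0.16, 1.93], [-2.52, 2.52]. Speed limits (rad/s): [1.89, 1.89, 2.39, 2.39, 3.01, 3.01, 3.01].

## Interface

Orientations are given as a unit quaternion [x, y, z, w].
In Python, from plant import read_state, vision, env gives the robot as it stands. The module is installed in compiled form; this text tells all that it offers.
- The arm moves only by the tool drive_tool, never from a script. Its argument "moves" is one flat list of numbers, 4 for each row, row after row: the shift along the tool's x, y, z in m, then the turn about the tool's z in degrees. A call has 1 to 5 rows; each row shifts and turns the commanded pose from where the row before left it, along the tool's axes as they then stand; what a row does not reach is not made up. A row lasts 1/12 s, in which the tool goes at most 41.7 mm and 7.16 degrees, less where a joint would pass 70% of its speed; a pose out of reach is approached as far as the arm can. A call with a gripper value outside its range is refused whole. "grip" is the closure, from 0 (fully open) to 1 (shut), set as the call begins (left out, the last holds). The fingers move at their own pace and stop on an object; the grip force is fixed at half the most. Time passes only in rows, so rows that do not move let the fingers close. It gives the time, the measured TCP pose, the force and the opening at its end, in the units of the state.
- read_state(): the state, without advancing time (a new reading comes with each control period).
- vision.get_image(name): name is "scene" or "top" or "wrist"; returns the picture (420x560x3 uint8, blue, green, red); there is no depth.
- vision.calibration(name): a dict with "K" (3x3 intrinsics, pixels), "distortion" ([k1, k2, p1, p2, k3] as OpenCV has them; the pictures are not rectified), "R" (3x3) and "t" (3): a world point X has camera coordinates R X + t; the wrist camera has in their place "mount" (4x4, takes a point from camera to tool coordinates, whose origin is the TCP and whose axes are the flange's). Camera axes: x right, y down, z forward; pixel columns grow to the right and rows downward; lengths in m; the calibration is good to about 2 mm. A picture is of the moment at which its call begins: read the wrist's pose just before it. calibration takes no time and is no camera call.
- env.close_job(): hands the job in, once; it reports no verdict.
The state is a dict: "clock": time; "joint_pos": joint angles; "qd": joint speeds; "effort": joint torques, N m; "tcp_pos": TCP position; "ee_rot": TCP orientation; "contact_force": force on the tool from outside, world axes, zero at the start; "moment": the same for the moment, N m; "grip_width": opening from 0.0 (shut) to 1.0 (fully open).
Only numpy, scipy, OpenCV 4.12 (cv2) and the standard library are available. Lean on these libraries where they do the work, as an engineer would, in place of code of your own. Each camera call takes 0.05 s, during which the arm holds its last target.

## Working session

There is one attempt and no reset: what is moved stays moved. The work goes in short steps, Python scripts to look and compute and a tool call to move; the robot and the scene stay as the last step left them, time stands still between calls to the robot, and variables do not carry over. Pictures are saved under pics/ and viewed, and the job is handed in when it is done.

Besides the shell and the picture viewer there is one more tool, called after "Request:" as name(argument=value, ...) on one line, values as JSON. drive_tool: Moves the arm, as the interface text tells. Its arguments: {"type":"object","properties":{"moves":{"type":"array","items":{"type":"number"}},"grip":{"type":"number"}},"required":["moves"]}

```bash
ls; mkdir -p pics; python3 - <<'E'
from plant import read_state, vision
import cv2,numpy as np
s=read_state()
print(s['clock'],s['tcp_pos'],s['ee_rot'],s['contact_force'],s['grip_width'])
for n in ['scene','top','wrist']:
    im=vision.get_image(n); cv2.imwrite(f'pics/{n}0.png',im)
    print(n,vision.calibration(n))
E
```

```text
pics
0.0 [ 0.26141763 -0.56735144  0.23074331] [ 9.76783216e-01  2.14229416e-01 -1.52097952e-04 -5.32422674e-04] [ 0.5048555  -0.77657848 -0.16246177] 1.0003356193030708
scene {'K': array([[448.45103135,   0.        , 280.64061314],
       [  0.        , 448.45103135, 203.64552424],
       [  0.        ,   0.        ,   1.        ]]), 'distortion': array([-0.06548859,  0.        ,  0.        ,  0.        ,  0.        ]), 'R': array([[ 0.53608927,  0.84409543,  0.01054492],
       [ 0.53439675, -0.32967524, -0.77828938],
       [-0.65347411,  0.42286776, -0.62781721]]), 't': array([-0.32448255, -0.26363115,  1.6353384 ])}
top {'K': array([[390.07721991,   0.        , 279.98761855],
       [  0.        , 390.07721991, 209.99062054],
       [  0.        ,   0.        ,   1.        ]]), 'distortion': array([-0.06734642,  0.        ,  0.        ,  0.        ,  0.        ]), 'R': array([[-0.02237537, -0.99961653, -0.01631338],
       [-0.99607045,  0.02368867, -0.08533763],
       [ 0.08569135,  0.01433981, -0.99621853]]), 't': array([0.03802258, 0.60644378, 1.21113104])}
wrist {'K': array([[310.75196558,   0.        , 281.68469124],
       [  0.        , 310.75196558, 211.22671731],
       [  0.        ,   0.        ,   1.        ]]), 'distortion': array([-0.03069506,  0.        ,  0.        ,  0.        ,  0.        ]), 'mount': array([[-2.32338191e-04, -9.51986891e-01, -3.06138702e-01,
         7.93864487e-02],
       [ 9.99999951e-01, -1.57181670e-04, -2.70149739e-04,
        -3.51390904e-04],
       [ 2.09059618e-04, -3.06138750e-01,  9.51986881e-01,
        -1.43080541e-01],
       [ 0.00000000e+00,  0.00000000e+00,  0.00000000e+00,
         1.00000000e+00]])}
```

View pics/top0.png

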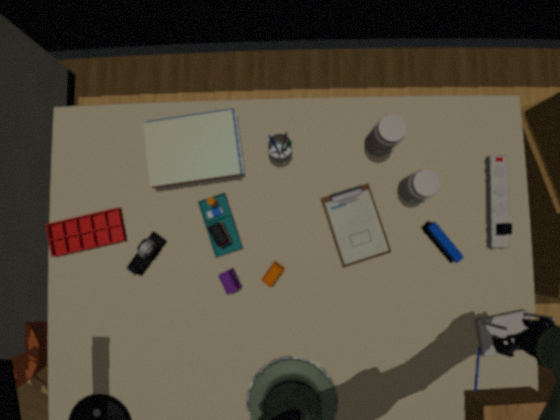

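View pics/scene0.png

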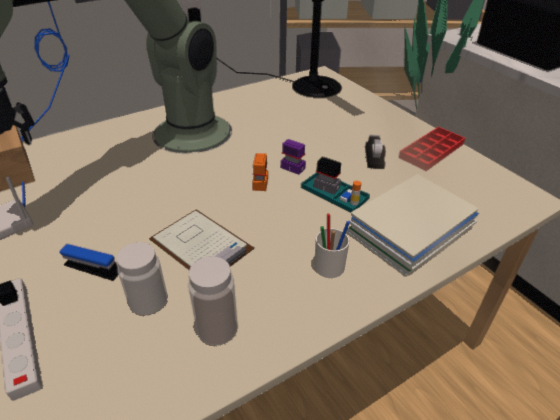

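View pics/wrist0.png

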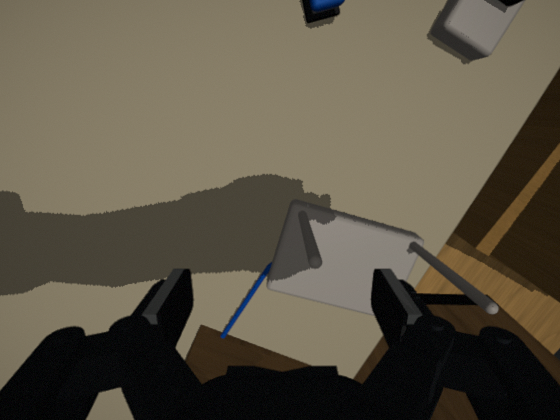

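The black stamp is in the teal tray: top picture about (220,235), scene about (328,172). The look-alikes are purple at top (230,281) and orange at top (273,273). I'll enlarge the crop to confirm.

```bash
cat > h.py <<'E'
import cv2,numpy as np
from plant import read_state,vision
from scipy.spatial.transform import Rotation as Ro
def cam(n,s=None):
    c=vision.calibration(n)
    if n!='wrist': return c['K'],c['distortion'],c['R'],c['t']
    Rt=Ro.from_quat(s['ee_rot']).as_matrix(); M=c['mount']
    Rw=Rt@M[:3,:3]; tw=Rt@M[:3,3]+s['tcp_pos']
    return c['K'],c['distortion'],Rw.T,-Rw.T@tw
def unproj(C,px,z):
    K,D,R,t=C
    p=cv2.undistortPoints(np.array(px,float).reshape(-1,1,2),K,D).reshape(-1,2)
    d=np.c_[p,np.ones(len(p))]@R; o=-R.T@t
    z=np.broadcast_to(z,len(d))
    return o+d*((z-o[2])/d[:,2])[:,None]
def proj(C,X):
    K,D,R,t=C
    return cv2.projectPoints(np.array(X,float).reshape(-1,1,3),cv2.Rodrigues(R)[0],t,K,D)[0].reshape(-1,2)
def rel(s,p,yaw_xdir=None):
    "shift in tool axes from tcp to point p"
    return Ro.from_quat(s['ee_rot']).inv().apply(np.array(p)-s['tcp_pos'])
E
python3 - <<'E'
import cv2,numpy as np
t=cv2.imread('pics/top0.png'); s=cv2.imread('pics/scene0.png')
a=cv2.resize(t[185:300,190:300],None,fx=5,fy=5,interpolation=2)
cv2.imwrite('pics/c1.png',np.clip(a*1.6,0,255).astype('uint8'))
a=cv2.resize(t[180:270,315:395],None,fx=6,fy=6,interpolation=2)
cv2.imwrite('pics/c2.png',a)
from h import *
C=cam('top')
for n,p,z in [('stampTop',(220,235),.1),('box',(360,238),.009),('clip corners',(322,198),.004)]: print(n,unproj(C,[p],z))
print(unproj(C,[(322,198),(369,184),(390,252),(345,266)],.009))
print(unproj(C,[(198,203),(226,194),(242,246),(216,256)],.018))
E
```

```text
stampTop [[0.53030652 0.20330773 0.1       ]]
box [[ 0.51272938 -0.22942811  0.009     ]]
clip corners [[ 0.64476123 -0.11241751  0.004     ]]
[[ 0.64418895 -0.1119446   0.009     ]
 [ 0.68616744 -0.26555624  0.009     ]
 [ 0.46573596 -0.32384103  0.009     ]
 [ 0.42506021 -0.1783852   0.009     ]]
[[0.63672354 0.2875127  0.018     ]
 [0.66360504 0.19660235 0.018     ]
 [0.49594211 0.14737928 0.018     ]
 [0.46596418 0.2307767  0.018     ]]
```

View pics/c1.png

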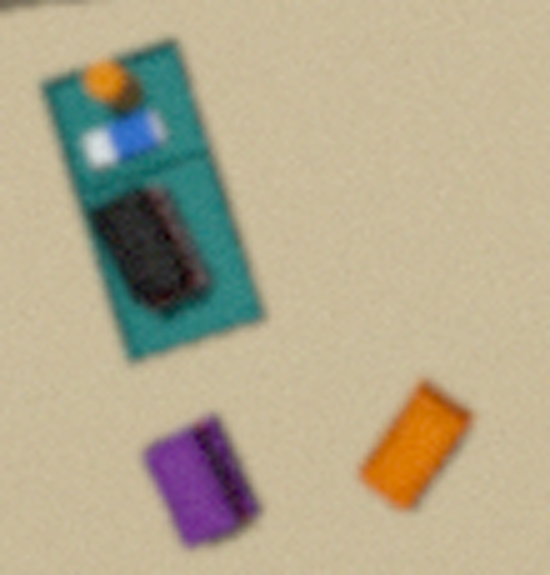

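View pics/c2.png

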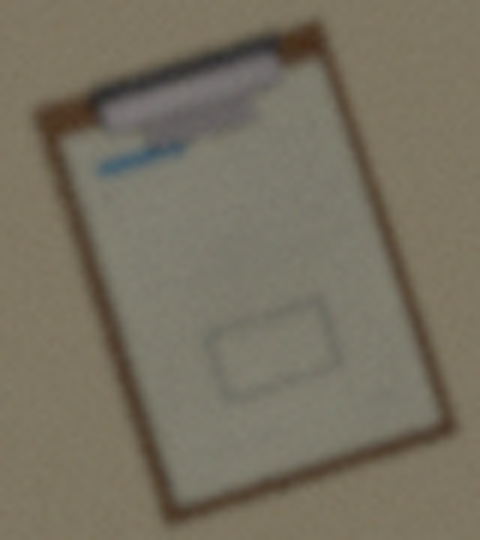

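The crop confirms it: the black stamp with the red band stands in the tray's large compartment, and the purple and orange ones are outside. I'll look at the clipboard with the wrist camera on the way.

Request:
drive_tool(moves=[0.03, -0.017, -0.004, 0, 0.03, -0.017, -0.004, 0, 0.03, -0.017, -0.004, 0, 0.03, -0.017, -0.004, 0, 0.03, -0.017, -0.004, 0], grip=0)

```text
clock: 0.57
tcp_pos: [0.3628, -0.4262, 0.2514]
ee_rot: [0.977, 0.214, -0.0, -0.0]
contact_force: [1.2, -0.0, 0.4]
grip_width: 1.001
```

Request:
drive_tool(moves=[0.03, -0.017, 0, 0, 0.03, -0.017, 0, 0, 0.03, -0.017, 0, 0, 0.03, -0.017, 0, 0, 0.03, -0.017, 0, 0])

```text
clock: 0.98
tcp_pos: [0.4635, -0.2862, 0.2513]
ee_rot: [0.977, 0.214, -0.0, -0.0]
contact_force: [0.2, -0.8, -0.2]
grip_width: 1.001
```

Request:
drive_tool(moves=[0.03, -0.015, 0, 0, 0.02, -0.01, 0, 0, 0.01, 0, 0, 0, 0, 0, 0, 0])

```text
clock: 1.32
tcp_pos: [0.5085, -0.2381, 0.2511]
ee_rot: [0.976, 0.216, 0.0, -0.0]
contact_force: [-0.2, 0.7, 0.6]
grip_width: 1.001
```

```bash
python3 - <<'E'
from h import *
import json
s=read_state()
im=vision.get_image('wrist'); cv2.imwrite('pics/w1.png',im)
json.dump({k:np.array(s[k]).tolist() for k in s},open('w1.json','w'))
print(s['clock'],s['tcp_pos'],s['ee_rot'],s['joint_pos'],s['contact_force'])
E
```

```text
1.3167 [ 0.50851444 -0.23813764  0.25105703] [ 9.76450650e-01  2.15740585e-01  2.08835343e-04 -2.91289670e-04] [ 0.44430207  0.40211041 -0.15024899  1.74278484  0.06874705  1.00176512
 -0.86709683] [-0.21130904  0.74834298  0.64712797]
```

View pics/w1.png

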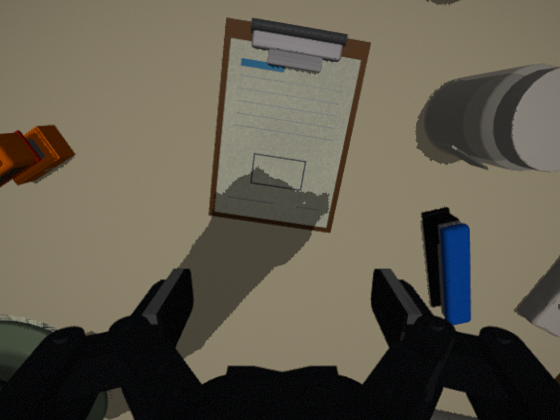

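The wrist view shows the clipboard upright in frame. Its board corners are at about (226,18), (370,42), (330,232) and (210,213), and the empty box is at about (252–306, 153–190). Next I'll refine the box corners.

```bash
python3 - <<'E'
from h import *
import json
s=json.load(open('w1.json')); C=cam('wrist',s)
im=cv2.imread('pics/w1.png')
a=cv2.resize(im[140:204,236:322],None,fx=9,fy=9,interpolation=2)
a=np.clip(a.astype(float)*1.5,0,255).astype('uint8')
cv2.imwrite('pics/c3.png',a)
P=unproj(C,[(226,18),(370,42),(330,232),(210,213)],.004)
print(P, P.mean(0))
for i in range(4):
    d=P[(i+1)%4]-P[i]; print(np.linalg.norm(d),np.degrees(np.arctan2(d[1],d[0])))
E
```

```text
[[ 0.64514858 -0.10582639  0.004     ]
 [ 0.69155961 -0.2629181   0.004     ]
 [ 0.46737765 -0.32845272  0.004     ]
 [ 0.42440478 -0.17195898  0.004     ]] [ 0.55712265 -0.21728905  0.004     ]
0.16380411476084097 -73.54079719451217
0.2335644259664095 -163.7048912804598
0.1622866492725393 105.35483540027352
0.23043728664439722 16.67767962906553
```

View pics/c3.png

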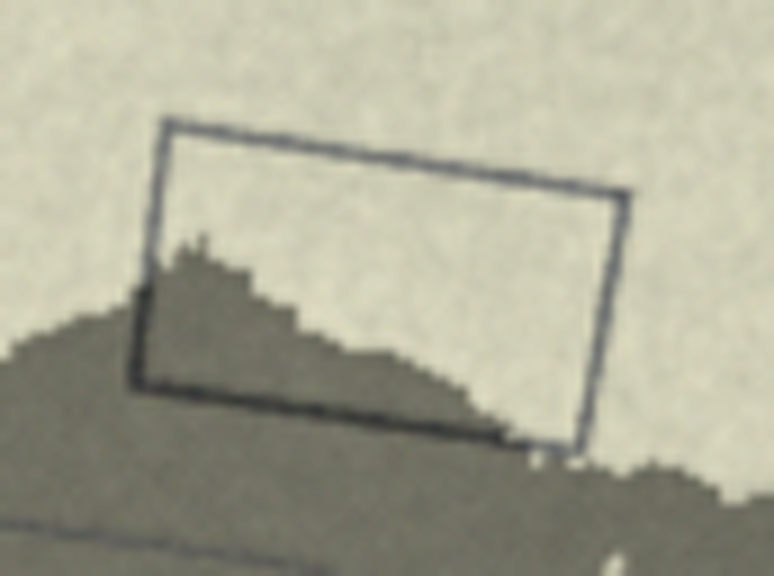

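The crop shows all four outline corners clearly, at about (167,124), (623,192), (579,449) and (137,386) in crop pixels.

```bash
python3 - <<'E'
from h import *
import json
s=json.load(open('w1.json')); C=cam('wrist',s)
c=np.array([(167,124),(623,192),(579,449),(137,386)])
px=(c+.5)/9-.5+[236,140]
P=unproj(C,px,.009)
print(P, P.mean(0))
for i in range(4):
    d=P[(i+1)%4]-P[i]; print(np.linalg.norm(d),np.degrees(np.arctan2(d[1],d[0])))
P=unproj(C,[(226,18),(370,42),(330,232),(210,213)],.004).mean(0)
a=np.radians(16.2);print(P[:2]-.045*np.array([np.cos(a),np.sin(a)]))
# target view for tray: camera. tray estimate
T=unproj(cam('top'),[(198,203),(226,194),(242,246),(216,256)],.018);print(T.mean(0))
E
```

```text
[[ 0.52161122 -0.19404348  0.009     ]
 [ 0.53950998 -0.25465851  0.009     ]
 [ 0.50425943 -0.26504884  0.009     ]
 [ 0.48628118 -0.20473178  0.009     ]] [ 0.51291545 -0.22962065  0.009     ]
0.06320243361529423 -73.54887579032582
0.03674997368980309 -163.5767753202929
0.06293937574977593 106.59734281039782
0.03691140574229334 16.831999569295377
[ 0.51390944 -0.22984365]
[0.56555872 0.21556776 0.018     ]
```

Request:
drive_tool(moves=[0.014, -0.026, 0, 0, 0.014, -0.026, 0, 0, 0.014, -0.026, 0, 0, 0.014, -0.026, 0, 0, 0.014, -0.026, 0, 0])

```text
clock: 1.78
tcp_pos: [0.5153, -0.0929, 0.2513]
ee_rot: [0.977, 0.213, -0.0, 0.0]
contact_force: [-0.0, -0.3, 0.3]
grip_width: 1.002
```

Request:
drive_tool(moves=[0.014, -0.026, 0, 0, 0.014, -0.026, 0, 0, 0.014, -0.026, 0, 0, 0.014, -0.026, 0, 0, 0.014, -0.026, 0, 0])

```text
clock: 2.2
tcp_pos: [0.525, 0.0544, 0.2513]
ee_rot: [0.977, 0.213, -0.0, 0.0]
contact_force: [-0.2, 0.4, 0.1]
grip_width: 1.0
```

Request:
drive_tool(moves=[0.013, -0.026, 0, 0, 0.013, -0.026, 0, 0, 0.013, -0.026, 0, 0, 0.013, -0.026, 0, 0, 0.012, -0.023, 0, 0])

```text
clock: 2.62
tcp_pos: [0.5303, 0.197, 0.2513]
ee_rot: [0.977, 0.213, -0.0, 0.0]
contact_force: [1.3, -0.4, -0.5]
grip_width: 0.996
```

Request:
drive_tool(moves=[0, 0, 0, 4, 0, 0, 0, 4, 0, 0, 0, 0, 0, 0, 0, 0])

```text
clock: 2.95
tcp_pos: [0.5305, 0.1956, 0.2512]
ee_rot: [0.989, 0.146, -0.0, 0.0]
contact_force: [0.2, -0.4, -0.6]
grip_width: 1.002
```

```bash
python3 - <<'E'
from h import *
import json
s=read_state()
im=vision.get_image('wrist'); cv2.imwrite('pics/w2.png',im)
json.dump({k:np.array(s[k]).tolist() for k in s},open('w2.json','w'))
print(s['clock'],s['tcp_pos'],s['ee_rot'],s['joint_pos'],s['contact_force'])
E
```

```text
2.95 [0.53047977 0.19559184 0.25124223] [ 9.89317729e-01  1.45774906e-01 -6.60758101e-05  3.22021782e-04] [-0.26521241  0.41493883 -0.26234183  1.72796326  0.12402897  1.01519704
 -1.85008413] [ 0.16671499 -0.4003418  -0.56228453]
```

View pics/w2.png

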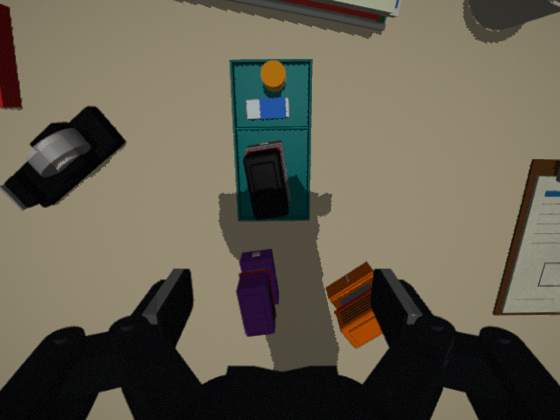

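The wrist view shows the tray at about columns 231–312, rows 60–221. The black stamp is at about (267,183), the glue at (272,75) and the eraser at (267,108). The purple look-alike at (257,292) and the orange one at (357,308) stand outside the tray.

```bash
python3 - <<'E'
from h import *
import json
im=cv2.imread('pics/w2.png')
a=cv2.resize(im[130:225,225:320],None,fx=6.3,fy=6.3,interpolation=2)
a=np.clip(a.astype(float)*1.0,0,255)
a=(255*(a/255)**.5).astype('uint8')
cv2.imwrite('pics/c4.png',a)
E
```

```text
(no output)
```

View pics/c4.png

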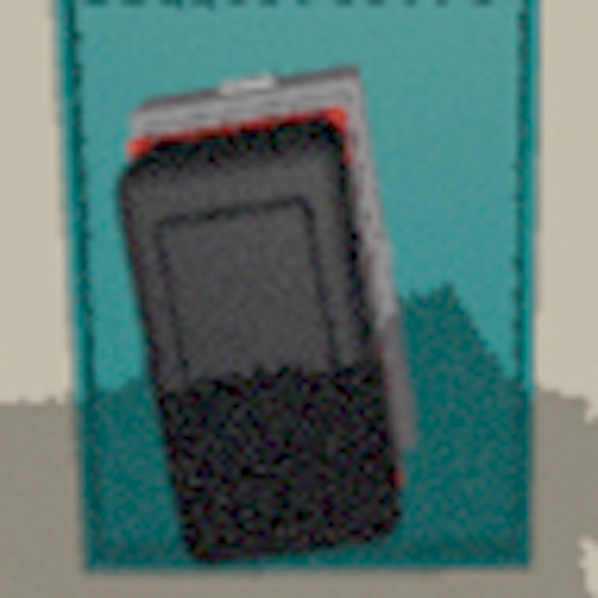

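```bash
python3 - <<'E'
from h import *
import json
s=json.load(open('w2.json')); C=cam('wrist',s)
f=lambda c:(np.array(c,float)+.5)/6.3-.5+[225,130]
T=unproj(C,[(231,61),(311,60),(308.5,220),(238.5,220.5)],.018)
print('tray',T,T.mean(0)); 
for i in range(4):
    d=T[(i+1)%4]-T[i]; print(np.linalg.norm(d),np.degrees(np.arctan2(d[1],d[0])))
for nm,z,c in [('left',.096,[(120,185),(185,545)]),('right',.096,[(352,165),(400,520)]),('top',.096,[(150,160),(325,125)]),('bot',.096,[(210,560),(385,545)]),('frametop',.037,[(135,103),(355,70)]),('corners',.096,[(116,168),(343,124),(405,545),(185,562)]) ,('redtop',.06,[(128,145),(345,108)])]:
    P=unproj(C,f(c),z); d=P[1]-P[0]; print(nm,P.round(4).tolist(),np.degrees(np.arctan2(d[1],d[0])),np.linalg.norm(d)); 
    if nm=='corners': print(P.mean(0))
E
```

```text
tray [[0.64170791 0.28820462 0.018     ]
 [0.6681565  0.20359068 0.018     ]
 [0.48895603 0.1475898  0.018     ]
 [0.46238924 0.23351559 0.018     ]] [0.56530242 0.21822517 0.018     ]
0.08865126037267373 -72.6418234203996
0.18774692038939467 -162.64575963608732
0.08993907207725692 107.18071500068731
0.18747286241150107 16.960780035121388
left [[0.5543, 0.2413, 0.096], [0.5013, 0.2167, 0.096]] -155.0460663916326 0.05838121588510785
right [[0.5673, 0.2084, 0.096], [0.5154, 0.1848, 0.096]] -155.57276771613078 0.05706927864228468
top [[0.5592, 0.2379, 0.096], [0.5719, 0.214, 0.096]] -62.11018561477941 0.02704170474203011
bot [[0.5, 0.2121, 0.096], [0.5106, 0.1859, 0.096]] -68.08066953849472 0.028333325428584986
frametop [[0.559, 0.2469, 0.037], [0.576, 0.2106, 0.037]] -64.91834588063976 0.039998931447237866
corners [[0.5566, 0.2425, 0.096], [0.5728, 0.2115, 0.096], [0.5115, 0.1828, 0.096], [0.4985, 0.2159, 0.096]] -62.44535712692722 0.03506293904632038
[0.53487152 0.21317212 0.096     ]
redtop [[0.5549, 0.2444, 0.06], [0.5714, 0.211, 0.06]] -63.744901268521566 0.03727634536709256
```

Request:
drive_tool(moves=[0.0094, -0.0156, 0.015, 0, 0, 0, 0.02, -4.1, 0, 0, 0.02, -4.1, 0, 0, 0, 0, 0, 0, 0, 0])

```text
clock: 3.42
tcp_pos: [0.5346, 0.2137, 0.1961]
ee_rot: [0.977, 0.215, -0.001, 0.0]
contact_force: [0.1, 0.3, 0.5]
grip_width: 0.999
```

```bash
python3 - <<'E'
from h import *
import json
s=read_state()
im=vision.get_image('wrist'); cv2.imwrite('pics/w3.png',im)
json.dump({k:np.array(s[k]).tolist() for k in s},open('w3.json','w'))
print(s['clock'],s['tcp_pos'],s['ee_rot'],s['contact_force'])
a=im[90:280,190:390].astype(float)
a=cv2.resize((255*(a/255)**.5).astype('uint8'),None,fx=3.1,fy=3.1,interpolation=2)
cv2.imwrite('pics/c5.png',a)
E
```

```text
3.4167 [0.53464705 0.21369828 0.19610019] [ 9.76610014e-01  2.15016872e-01 -7.78734200e-04  1.39201593e-04] [0.0725939  0.32138454 0.46094771]
```

View pics/c5.png

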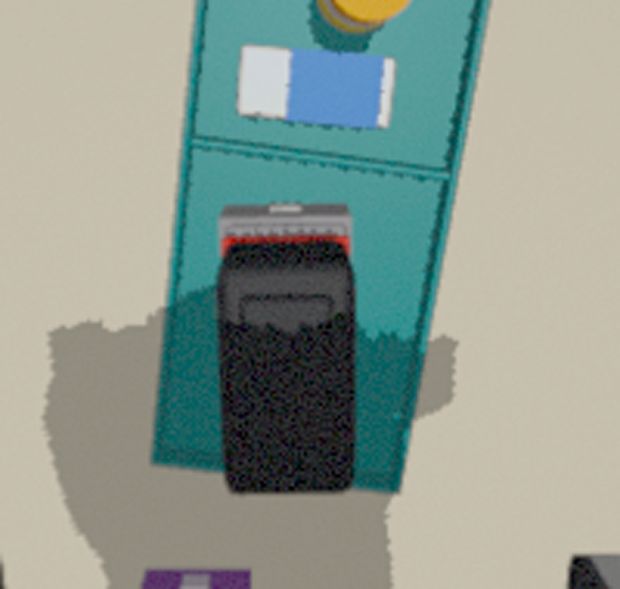

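The enlarged view shows the handle's edges at crop columns 219 to 354, its near edge at row 492, and the frame's far edge at row 207. I'll use these to fit the stamp's pose.

```bash
python3 - <<'E'
from h import *
import json
s=json.load(open('w3.json')); C=cam('wrist',s)
f=lambda c:(np.array(c,float)+.5)/3.1-.5+[190,90]
def show(nm,z,c):
    P=unproj(C,f(c),z); d=P[1]-P[0]; L=rel(s,P[0]),rel(s,P[1]); print(nm,P.round(4).tolist(),'ang',np.degrees(np.arctan2(d[1],d[0])).round(2),'tool',np.round(L,4).tolist())
show('left',.096,[(219,275),(228,470)])
show('right',.096,[(354,275),(354,470)])
show('bot',.096,[(240,492),(345,492)])
show('frame',.037,[(219,208),(351,206)])
show('topface',.096,[(230,255),(345,255)])
show('red',.06,[(226,238),(350,237)])
yaw=2*np.degrees(np.arctan2(s['ee_rot'][1],s['ee_rot'][0]));print(yaw)
E
```

```text
left [[0.5532, 0.2415, 0.096], [0.5045, 0.2175, 0.096]] ang -153.79 tool [[0.0286, -0.0174, 0.1001], [-0.0256, -0.0161, 0.1001]]
right [[0.5677, 0.21, 0.096], [0.519, 0.1862, 0.096]] ang -153.92 tool [[0.0286, 0.0172, 0.1001], [-0.0256, 0.0184, 0.1001]]
bot [[0.4998, 0.2118, 0.096], [0.512, 0.1855, 0.096]] ang -65.18 tool [[-0.0322, -0.0129, 0.1002], [-0.0322, 0.0161, 0.1002]]
frame [[0.5597, 0.2486, 0.037], [0.5775, 0.2114, 0.037]] ang -64.31 tool [[0.0376, -0.0211, 0.159], [0.0382, 0.0201, 0.159]]
topface [[0.5591, 0.241, 0.096], [0.5714, 0.2144, 0.096]] ang -65.18 tool [[0.0338, -0.0145, 0.1], [0.0338, 0.0148, 0.1]]
red [[0.5561, 0.2431, 0.06], [0.5716, 0.2105, 0.06]] ang -64.71 tool [[0.0321, -0.0177, 0.1361], [0.0324, 0.0184, 0.136]]
24.83304215639325
```

Request:
drive_tool(moves=[0.001, 0.0002, 0.03, -0.7, 0, 0, 0.03, 0, 0, 0, 0.03, 0, 0, 0, 0.025, 0, 0, 0, 0.018, 0])

```text
clock: 3.88
tcp_pos: [0.5361, 0.2145, 0.0627]
ee_rot: [0.975, 0.221, 0.0, 0.0]
contact_force: [1.0, 0.4, 0.5]
grip_width: 0.998
```

Request:
drive_tool(moves=[0, 0, 0, 0, 0, 0, 0, 0])

```text
clock: 4.05
tcp_pos: [0.5362, 0.2148, 0.0642]
ee_rot: [0.975, 0.221, 0.0, 0.0]
contact_force: [0.9, -0.6, 0.4]
grip_width: 1.001
```

```bash
python3 - <<'E'
from h import *
s=read_state()
im=vision.get_image('wrist'); cv2.imwrite('pics/w4.png',(255*(im/255)**.6).astype('uint8'))
print(s['clock'],s['tcp_pos'],s['ee_rot'],s['contact_force'])
E
```

```text
4.05 [0.5362321  0.21482291 0.06420901] [9.75226892e-01 2.21206875e-01 1.55766848e-04 5.57713367e-05] [ 0.91783936 -0.60440819  0.3886695 ]
```

View pics/w4.png

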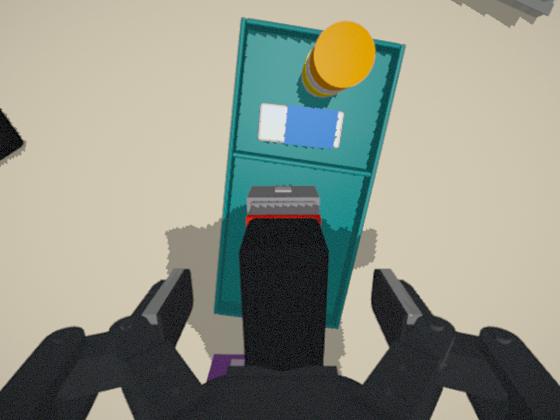

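The stamp is centred between the open pads (columns 246–327, pads at 190 and 372) and its faces are parallel to them. I'm closing the gripper.

Request:
drive_tool(moves=[0, 0, 0, 0, 0, 0, 0, 0, 0, 0, 0, 0, 0, 0, 0, 0, 0, 0, 0, 0], grip=1)

```text
clock: 4.52
tcp_pos: [0.536, 0.2149, 0.0638]
ee_rot: [0.975, 0.222, 0.0, -0.0]
contact_force: [0.6, -0.2, 1.3]
grip_width: 0.411
```

Request:
drive_tool(moves=[0, 0, 0, 0, 0, 0, 0, 0, 0, 0, 0, 0, 0, 0, 0, 0, 0, 0, 0, 0])

```text
clock: 4.93
tcp_pos: [0.5358, 0.2149, 0.0633]
ee_rot: [0.975, 0.222, 0.0, -0.0]
contact_force: [1.0, -0.1, 1.7]
grip_width: 0.41
```

Request:
drive_tool(moves=[0, 0, -0.005, 0, 0, 0, -0.01, 0, 0, 0, -0.02, 0, 0, 0, -0.03, 0, 0, 0, -0.03, 0])

```text
clock: 5.35
tcp_pos: [0.5349, 0.2147, 0.1596]
ee_rot: [0.975, 0.222, -0.001, 0.0]
contact_force: [0.9, 0.7, -1.0]
grip_width: 0.41
```

Request:
drive_tool(moves=[0, 0, -0.03, 0, 0, 0, -0.015, 0, 0, 0, 0, 0, 0, 0, 0, 0, 0, 0, 0, 0])

```text
clock: 5.77
tcp_pos: [0.5352, 0.2146, 0.2027]
ee_rot: [0.975, 0.222, -0.001, 0.0]
contact_force: [-0.3, -1.1, -1.6]
grip_width: 0.415
```

```bash
python3 - <<'E'
from h import *
s=read_state()
im=vision.get_image('wrist'); cv2.imwrite('pics/w5.png',(255*(im/255)**.6).astype('uint8'))
print(s['clock'],s['tcp_pos'],s['ee_rot'],s['contact_force'],s['moment'],s['joint_pos'])
E
```

```text
5.7667 [0.53517776 0.21458477 0.2026982 ] [ 9.75059084e-01  2.21944662e-01 -5.75554039e-04  1.36835359e-04] [-0.28023266 -1.07619364 -1.6330547 ] [-0.02628915  0.02205247  0.00991483] [-0.27150739  0.48985792 -0.2959563   1.748612    0.17195805  0.92967391
 -1.76118157]
```

View pics/w5.png

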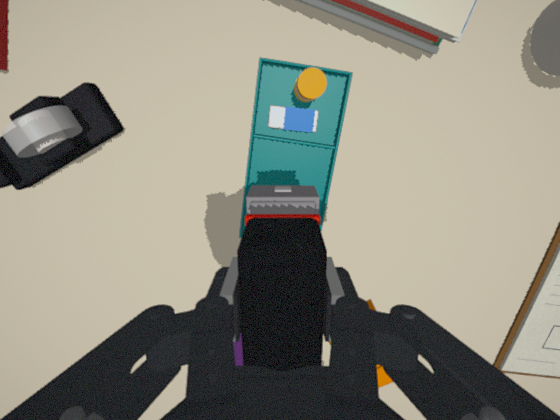

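The stamp is held clear of the tray, with its frame's far edge at about (248–318, 187). I'll measure its offset in the hand.

```bash
python3 - <<'E'
from h import *
im=cv2.imread('pics/w5.png')
a=cv2.resize(im[175:235,230:335],None,fx=7,fy=7,interpolation=2)
cv2.imwrite('pics/c6.png',a)
E
```

```text
(no output)
```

View pics/c6.png

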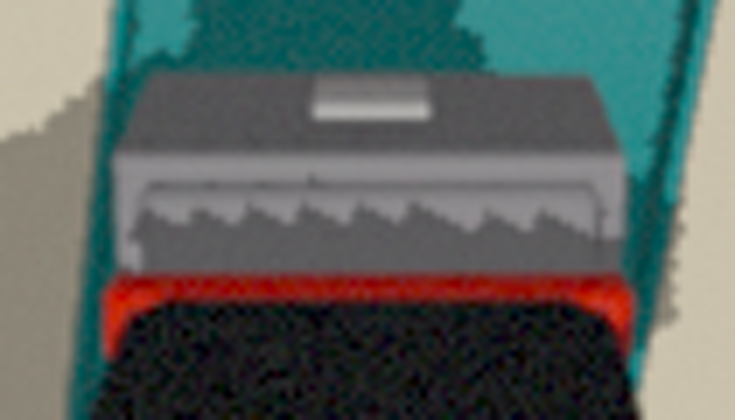

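```bash
python3 - <<'E'
from h import *
c=vision.calibration('wrist');M=c['mount']
f=lambda c:(np.array(c,float)+.5)/7-.5+[230,175]
R=M[:3,:3].T; t=-R@M[:3,3]; C=(c['K'],c['distortion'],R,t)
for z in (.0263,):
    print(unproj(C,f([(113,155),(624,155)]),z))
print(unproj(C,f([(148,75),(592,75)]),.0593))
print(unproj(C,f([(100,283),(636,283)]),.0033)) # red band bottom edge front, 56 above underside
C=cam('top')
print(2*np.degrees(np.arctan2(.22194,.97506)))
E
```

```text
[[ 0.03352863 -0.02068308  0.0263    ]
 [ 0.03352152  0.02051547  0.0263    ]]
[[ 0.03247703 -0.02103356  0.0593    ]
 [ 0.03246973  0.02124628  0.0593    ]]
[[ 0.03035125 -0.01917872  0.0033    ]
 [ 0.03034495  0.01887652  0.0033    ]]
25.646016502975524
```

Request:
drive_tool(moves=[-0.006, 0.012, 0, 0, -0.0125, 0.025, 0, 0, -0.0125, 0.025, 0, 0, -0.0125, 0.025, 0, 0, -0.0125, 0.025, 0, 0])

```text
clock: 6.23
tcp_pos: [0.5329, 0.0878, 0.2024]
ee_rot: [0.975, 0.222, -0.001, 0.0]
contact_force: [-0.6, -0.1, -1.3]
grip_width: 0.416
```

Request:
drive_tool(moves=[-0.0125, 0.025, 0, 0, -0.0125, 0.025, 0, 0, -0.0125, 0.025, 0, 0, -0.0125, 0.025, 0, 0, -0.0125, 0.025, 0, 0])

```text
clock: 6.65
tcp_pos: [0.5305, -0.052, 0.2025]
ee_rot: [0.975, 0.222, -0.001, -0.0]
contact_force: [1.0, 0.6, -1.3]
grip_width: 0.411
```

Request:
drive_tool(moves=[-0.0125, 0.025, 0, 0, -0.0125, 0.025, 0, 0, -0.0125, 0.025, 0, 0, -0.0125, 0.025, 0, 0, -0.0125, 0.025, 0, 0])

```text
clock: 7.07
tcp_pos: [0.5281, -0.1916, 0.2024]
ee_rot: [0.975, 0.222, -0.001, -0.0]
contact_force: [1.5, -0.0, -1.0]
grip_width: 0.414
```

Request:
drive_tool(moves=[-0.0125, 0.025, 0, 0, -0.0125, 0.025, 0, 0, -0.012, 0.025, 0, 0, -0.006, 0.013, 0, 0, 0, 0, 0, -4.05])

```text
clock: 7.48
tcp_pos: [0.5269, -0.2916, 0.2021]
ee_rot: [0.967, 0.253, -0.001, 0.0]
contact_force: [0.3, 0.5, -2.0]
grip_width: 0.414
```

Request:
drive_tool(moves=[0, 0, 0, -6.4, 0, 0, 0, -6.4, 0, 0, 0, -6.4, 0, 0, 0, -6.4, 0, 0, 0, -6.4])

```text
clock: 7.9
tcp_pos: [0.5279, -0.2875, 0.2024]
ee_rot: [0.857, 0.515, -0.0, -0.001]
contact_force: [0.6, 0.2, -1.2]
grip_width: 0.415
```

Request:
drive_tool(moves=[0, 0, 0, -6.4, 0, 0, 0, -6.4, 0, 0, 0, -6.4, 0, 0, 0, -6.4, 0, 0, 0, -6.4])

```text
clock: 8.32
tcp_pos: [0.5279, -0.2875, 0.2024]
ee_rot: [0.682, 0.731, -0.0, -0.001]
contact_force: [-0.5, 0.1, -1.4]
grip_width: 0.408
```

Request:
drive_tool(moves=[0, 0, 0, -6.4, 0, 0, 0, -6.4, 0, 0, 0, 0, 0, 0, 0, 0, 0, 0, 0, 0])

```text
clock: 8.73
tcp_pos: [0.5282, -0.2877, 0.2029]
ee_rot: [0.6, 0.8, -0.0, -0.0]
contact_force: [0.3, -0.2, -2.2]
grip_width: 0.413
```

```bash
python3 - <<'E'
from h import *
import json
s=read_state()
im=vision.get_image('wrist'); cv2.imwrite('pics/w6.png',im)
json.dump({k:np.array(s[k]).tolist() for k in s},open('w6.json','w'))
print(s['clock'],s['tcp_pos'],s['ee_rot'],s['contact_force'],s['joint_pos'],2*np.degrees(np.arctan2(s['ee_rot'][1],s['ee_rot'][0])))
E
```

```text
8.7333 [ 0.52817034 -0.28772945  0.2028731 ] [ 5.99998167e-01  8.00001266e-01 -3.07173878e-05 -4.16649410e-04] [ 0.26547572 -0.17586604 -2.15724798] [ 0.76776958  0.56111085 -0.53590529  1.67313296  0.32870912  0.99917779
  0.40297244] 106.26045978953745
```

View pics/w6.png

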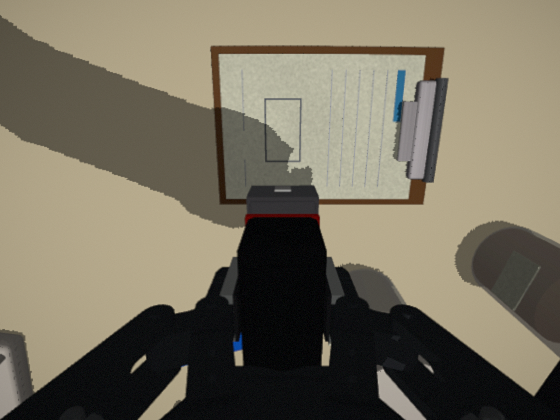

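The whole box is visible ahead of the held stamp, at about (265–301, 98–161), and nearly square to it. I'll refine it.

```bash
python3 - <<'E'
from h import *
im=cv2.imread('pics/w6.png')
a=cv2.resize(im[90:170,250:315],None,fx=7,fy=7,interpolation=2)
cv2.imwrite('pics/c7.png',np.clip(a*1.4,0,255).astype('uint8'))
E
```

```text
(no output)
```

View pics/c7.png

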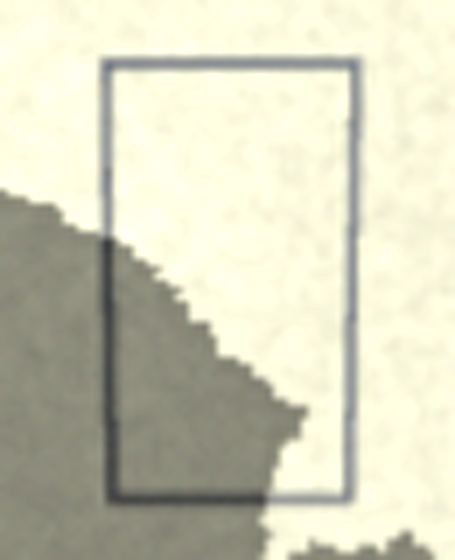

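```bash
python3 - <<'E'
from h import *
import json
s=json.load(open('w6.json')); C=cam('wrist',s)
c=np.array([(106,65),(355,65),(348,497),(113,497)])
P=unproj(C,(c+.5)/7-.5+[250,90],.009)
print(P.mean(0))
for i in range(4):
    d=P[(i+1)%4]-P[i]; print(np.linalg.norm(d),np.degrees(np.arctan2(d[1],d[0])))
for q in (P.mean(0),[.513,-.2296,.009]): print(rel(s,q)-[-.002,0,0.0593])
E
```

```text
[ 0.51296579 -0.22967421  0.009     ]
0.03643678010908896 16.25004485620816
0.06325731916144027 -73.74065340318198
0.03636761588142735 -163.75021241234404
0.06325720490418353 106.32199275106414
[0.06186819 0.00176584 0.1346099 ]
[0.06192985 0.00181946 0.13460991]
```

Request:
drive_tool(moves=[0.015, 0.0018, 0.02, 0, 0.02, 0, 0.025, 0, 0.02, 0, 0.03, 0, 0.0069, 0, 0.025, 0, 0, 0, 0.01, 0])

```text
clock: 9.2
tcp_pos: [0.5111, -0.2256, 0.0907]
ee_rot: [0.598, 0.801, -0.0, -0.002]
contact_force: [-1.1, 0.7, -2.4]
grip_width: 0.417
```

Request:
drive_tool(moves=[0, 0, 0.01, 0, 0, 0, 0, 0, 0, 0, 0, 0])

```text
clock: 9.45
tcp_pos: [0.5131, -0.2288, 0.0839]
ee_rot: [0.599, 0.801, -0.0, 0.0]
contact_force: [1.3, -0.3, -1.1]
grip_width: 0.41
```

```bash
python3 - <<'E'
from h import *
import json
s=read_state()
im=vision.get_image('wrist'); cv2.imwrite('pics/w7.png',im)
print(s['clock'],s['tcp_pos'],s['ee_rot'],s['contact_force'],2*np.degrees(np.arctan2(s['ee_rot'][1],s['ee_rot'][0])))
print(rel(s,[.513,-.2296,.009])-[-.002,0,.0593])
E
```

```text
9.45 [ 0.51314885 -0.22876056  0.08385082] [ 5.98982003e-01  8.00762409e-01 -3.97763204e-05  3.48789816e-04] [ 1.26779256 -0.25953474 -1.06686342] 106.40594721128355
[ 0.00128216 -0.00040639  0.01555113]
```

View pics/w7.png

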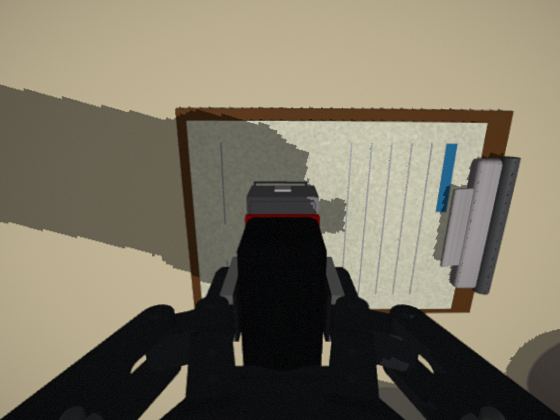

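The stamp hovers over the box. The box's far outline edge shows just beyond the frame at row 182, centred on the frame. I'm correcting by 1 mm and lowering.

Request:
drive_tool(moves=[0.0012, -0.0004, 0.004, 0, 0, 0, 0.005, 0, 0, 0, 0.003, 0, 0, 0, 0, 0, 0, 0, 0, 0])

```text
clock: 9.92
tcp_pos: [0.5119, -0.2268, 0.0712]
ee_rot: [0.598, 0.801, -0.0, -0.0]
contact_force: [0.4, 0.3, -1.6]
grip_width: 0.414
```

```bash
python3 - <<'E'
from h import *
s=read_state()
im=vision.get_image('wrist')
a=cv2.resize(im[150:235,210:360],None,fx=5,fy=5,interpolation=2);cv2.imwrite('pics/w8.png',np.clip(a*1.4,0,255).astype('uint8'))
print(s['clock'],s['tcp_pos'],s['contact_force'])
print(rel(s,[.513,-.2296,.009])-[-.002,0,.0593])
E
```

```text
9.9167 [ 0.51188407 -0.22684588  0.07118784] [ 0.36517565  0.28924898 -1.62777925]
[-0.00096928  0.00029892  0.00288723]
```

View pics/w8.png

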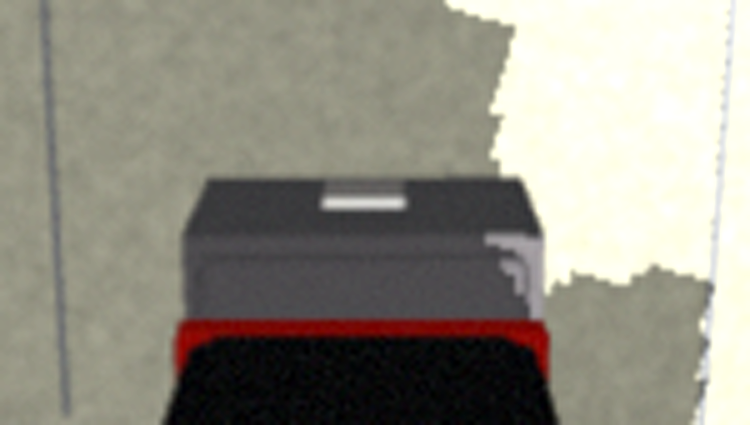

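Request:
drive_tool(moves=[-0.0008, 0.0003, 0.001, 0, 0, 0, 0.001, 0, 0, 0, 0, 0, 0, 0, 0, 0])

```text
clock: 10.3
tcp_pos: [0.5126, -0.2277, 0.0694]
ee_rot: [0.598, 0.801, 0.0, 0.0]
contact_force: [1.4, -0.1, 1.7]
grip_width: 0.411
```

Request:
drive_tool(moves=[0, 0, 0.001, 0, 0, 0, 0.001, 0, 0, 0, 0, 0, 0, 0, 0, 0])

```text
clock: 10.63
tcp_pos: [0.5125, -0.2276, 0.0673]
ee_rot: [0.598, 0.801, 0.0, 0.0]
contact_force: [1.4, -0.7, 0.9]
grip_width: 0.415
```

```bash
python3 - <<'E'
from h import *
s=read_state()
im=vision.get_image('wrist');cv2.imwrite('pics/w9f.png',im)
a=cv2.resize(im[150:235,210:360],None,fx=5,fy=5,interpolation=2);cv2.imwrite('pics/w9.png',np.clip(a*1.4,0,255).astype('uint8'))
print(s['clock'],s['tcp_pos'],s['contact_force'])
print(rel(s,[.513,-.2296,.009])-[-.002,0,.0593])
E
```

```text
10.6333 [ 0.5125386  -0.227575    0.06730003] [ 1.42719443 -0.72310806  0.91119507]
[-6.62671250e-05 -1.40082015e-04 -9.99760482e-04]
```

View pics/w9.png

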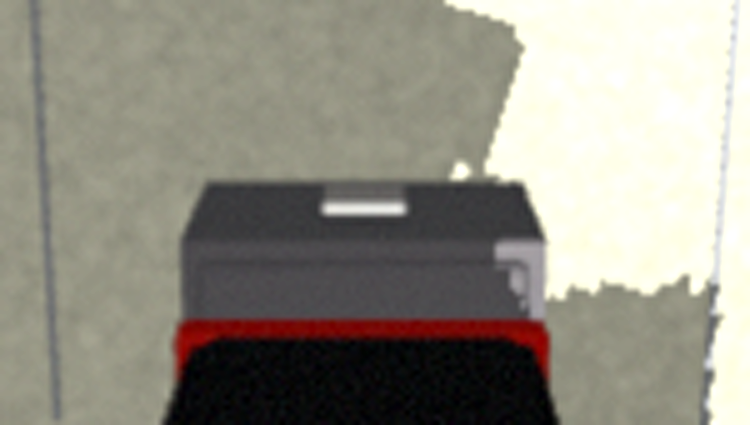

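```bash
python3 - <<'E'
from h import *
s=read_state();C=cam('wrist',s)
f=lambda c:(np.array(c,float)+.5)/5-.5+[210,150]
a=np.radians(106.3);u=np.array([np.cos(a),np.sin(a),0]);v=np.array([u[1],-u[0],0])
b=np.array([.513,-.2297,.009])
for z,c in((.009,[(207,183),(523,183)]),(.042,[(182,241),(544,241)])):
    P=unproj(C,f(c),z); m=P.mean(0)
    print(P, np.linalg.norm(P[1]-P[0]), 'u,v off',(m-b)@u-.035,(m-b)@v)
E
```

```text
[[ 0.48483047 -0.20276057  0.009     ]
 [ 0.52507321 -0.19086371  0.009     ]] 0.04196443390880443 u,v off -0.0011752072601925387 0.0015058583063551354
[[ 0.48481797 -0.20162794  0.042     ]
 [ 0.52382086 -0.19009904  0.042     ]] 0.04067113239272505 u,v off -8.718596881907709e-05 0.0011651087657375378
```

The underside sits about 1 mm from the box centre and the frame is down, with the handle just beginning to move. I'll press gradually.

Request:
drive_tool(moves=[0, 0, 0.002, 0, 0, 0, 0.002, 0, 0, 0, 0.002, 0, 0, 0, 0.002, 0, 0, 0, 0.001, 0])

```text
clock: 11.1
tcp_pos: [0.5125, -0.2275, 0.058]
ee_rot: [0.598, 0.801, 0.0, -0.0]
contact_force: [2.9, -0.9, 2.7]
grip_width: 0.408
```

Request:
drive_tool(moves=[0, 0, 0.001, 0, 0, 0, 0.001, 0, 0, 0, 0, 0, 0, 0, 0, 0])

```text
clock: 11.43
tcp_pos: [0.5125, -0.2275, 0.0563]
ee_rot: [0.598, 0.801, 0.0, -0.0]
contact_force: [2.5, -0.6, 2.7]
grip_width: 0.411
```

```bash
python3 - <<'E'
from h import *
s=read_state()
print(s['clock'],s['tcp_pos'],s['contact_force'],s['moment'])
print(rel(s,[.513,-.2296,.009])-[-.002,0,.0593])
E
```

```text
11.4333 [ 0.51245283 -0.22749318  0.05627741] [ 2.46029273 -0.61673129  2.65720805] [-0.16405516 -0.35746835  0.01745794]
[-1.79233129e-04 -7.29112766e-05 -1.20227597e-02]
```

Request:
drive_tool(moves=[0, 0.0003, 0.001, 0, 0, 0, 0, 0, 0, 0, 0, 0])

```text
clock: 11.68
tcp_pos: [0.5125, -0.2275, 0.0554]
ee_rot: [0.598, 0.801, -0.0, -0.0]
contact_force: [-1.3, -0.3, 6.9]
grip_width: 0.411
```

Request:
drive_tool(moves=[0, 0, 0.001, 0, 0, 0, 0, 0, 0, 0, 0, 0])

```text
clock: 11.93
tcp_pos: [0.5126, -0.2275, 0.0545]
ee_rot: [0.598, 0.801, -0.0, -0.0]
contact_force: [-1.2, 0.4, 8.7]
grip_width: 0.416
```

Request:
drive_tool(moves=[0, 0, 0.001, 0, 0, 0, 0, 0, 0, 0, 0, 0])

```text
clock: 12.18
tcp_pos: [0.5126, -0.2275, 0.0535]
ee_rot: [0.598, 0.801, -0.0, -0.0]
contact_force: [-1.5, 0.2, 10.0]
grip_width: 0.416
```

Request:
drive_tool(moves=[0, 0, 0.0003, 0, 0, 0, 0, 0, 0, 0, 0, 0])

```text
clock: 12.43
tcp_pos: [0.5126, -0.2275, 0.0533]
ee_rot: [0.598, 0.801, -0.0, -0.0]
contact_force: [-1.1, 0.2, 10.5]
grip_width: 0.416
```

Request:
drive_tool(moves=[0, 0, 0.0003, 0, 0, 0, 0, 0, 0, 0, 0, 0])

```text
clock: 12.68
tcp_pos: [0.5126, -0.2275, 0.053]
ee_rot: [0.598, 0.801, -0.0, -0.0]
contact_force: [-1.7, 0.3, 10.9]
grip_width: 0.412
```

Request:
drive_tool(moves=[0, 0, 0.0003, 0, 0, 0, 0, 0, 0, 0, 0, 0])

```text
clock: 12.93
tcp_pos: [0.5126, -0.2275, 0.0528]
ee_rot: [0.598, 0.801, -0.0, -0.0]
contact_force: [-1.3, 0.1, 12.1]
grip_width: 0.414
```

Request:
drive_tool(moves=[0, 0, 0.0002, 0, 0, 0, 0, 0, 0, 0, 0, 0])

```text
clock: 13.18
tcp_pos: [0.5126, -0.2275, 0.0527]
ee_rot: [0.598, 0.801, -0.0, 0.0]
contact_force: [-2.7, 0.4, 14.4]
grip_width: 0.412
```

At about 14–15 N the handle is on the firm stop, so I'm holding here.

Request:
drive_tool(moves=[0, 0, 0, 0, 0, 0, 0, 0, 0, 0, 0, 0])

```text
clock: 13.43
tcp_pos: [0.5126, -0.2275, 0.0527]
ee_rot: [0.598, 0.801, -0.0, 0.0]
contact_force: [-3.2, 0.6, 14.6]
grip_width: 0.409
```

Request:
drive_tool(moves=[0, 0, 0, 0, 0, 0, 0, 0, 0, 0, 0, 0])

```text
clock: 13.68
tcp_pos: [0.5126, -0.2275, 0.0527]
ee_rot: [0.598, 0.801, -0.0, 0.0]
contact_force: [-2.9, 0.1, 14.1]
grip_width: 0.414
```

```bash
python3 - <<'E'
from h import *
s=read_state()
im=vision.get_image('wrist')
a=cv2.resize(im[150:235,210:360],None,fx=5,fy=5,interpolation=2);cv2.imwrite('pics/w10.png',np.clip(a*1.4,0,255).astype('uint8'))
print(s['clock'],s['tcp_pos'],s['contact_force'],s['moment'])
print(rel(s,[.513,-.2296,.009])-[-.002,0,.0593])
E
```

```text
13.6833 [ 0.51260755 -0.22750763  0.05266779] [-2.89627674  0.12162541 14.11797317] [0.00929281 0.77785345 0.01374757]
[-0.00010496 -0.0002019  -0.01563152]
```

View pics/w10.png

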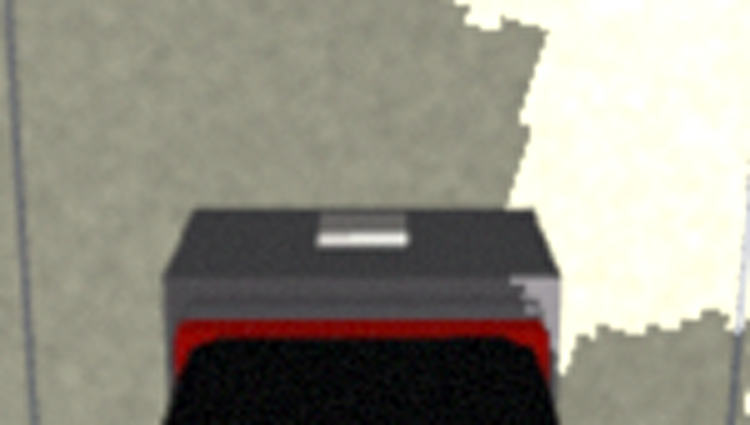

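It held for 0.75 s at about 14.4 N on the handle, with 15.6 mm of travel and no slide. Now I'm raising it straight up.

Request:
drive_tool(moves=[0, 0, -0.0005, 0, 0, 0, -0.001, 0, 0, 0, -0.0015, 0, 0, 0, -0.002, 0, 0, 0, -0.002, 0])

```text
clock: 14.15
tcp_pos: [0.5125, -0.2275, 0.0593]
ee_rot: [0.598, 0.801, -0.0, -0.0]
contact_force: [0.3, -0.5, 2.3]
grip_width: 0.416
```

Request:
drive_tool(moves=[0, 0, -0.002, 0, 0, 0, -0.002, 0, 0, 0, -0.002, 0, 0, 0, -0.002, 0, 0, 0, -0.002, 0])

```text
clock: 14.57
tcp_pos: [0.5125, -0.2275, 0.0693]
ee_rot: [0.598, 0.801, -0.0, -0.0]
contact_force: [-0.9, -1.6, 0.9]
grip_width: 0.418
```

Request:
drive_tool(moves=[0, 0, -0.004, 0, 0, 0, -0.006, 0, 0, 0, -0.01, 0, 0, 0, 0, 0, 0, 0, 0, 0])

```text
clock: 14.98
tcp_pos: [0.5131, -0.2276, 0.0899]
ee_rot: [0.598, 0.801, 0.0, 0.001]
contact_force: [-0.4, 0.2, -1.2]
grip_width: 0.414
```

Request:
drive_tool(moves=[0, 0, -0.02, 0, 0, 0, -0.03, 0, 0, 0, -0.03, 0, 0, 0, -0.03, 0, 0, 0, -0.01, 0])

```text
clock: 15.4
tcp_pos: [0.5139, -0.2277, 0.2129]
ee_rot: [0.598, 0.801, 0.001, 0.002]
contact_force: [0.7, 0.0, -1.1]
grip_width: 0.412
```

Request:
drive_tool(moves=[0, 0, 0, 6.4, 0, 0, 0, 6.4, 0, 0, 0, 6.4, 0, 0, 0, 6.4, 0, 0, 0, 6.4])

```text
clock: 15.82
tcp_pos: [0.5125, -0.2275, 0.2086]
ee_rot: [0.798, 0.603, -0.0, -0.0]
contact_force: [0.8, 0.4, -1.5]
grip_width: 0.414
```

```bash
python3 - <<'E'
from h import *
s=read_state()
im=vision.get_image('wrist');cv2.imwrite('pics/w11.png',im)
print(s['clock'],s['tcp_pos'],s['contact_force'],2*np.degrees(np.arctan2(s['ee_rot'][1],s['ee_rot'][0])))
E
```

```text
15.8167 [ 0.51245323 -0.22746489  0.20860014] [ 0.7628698   0.35042245 -1.50992822] 74.16263945422706
```

View pics/w11.png

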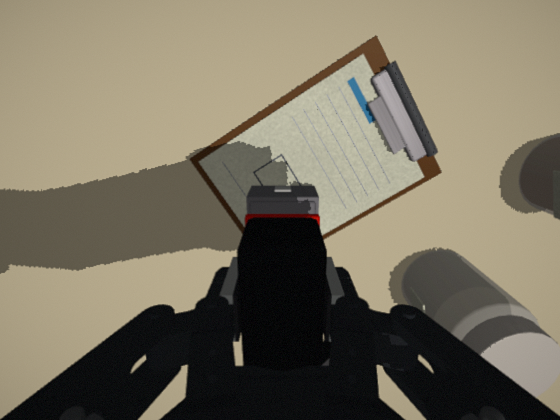

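Request:
drive_tool(moves=[-0.015, 0, 0, 6.4, -0.015, 0, 0, 6.4, -0.015, 0, 0, 6.4, -0.015, 0, 0, 6.4, 0, 0, 0, 6.4])

```text
clock: 16.28
tcp_pos: [0.4855, -0.2841, 0.2085]
ee_rot: [0.933, 0.36, -0.001, 0.0]
contact_force: [-0.2, 0.3, -1.7]
grip_width: 0.412
```

Request:
drive_tool(moves=[0, 0, 0, 6.4, 0, 0, 0, 6.4, 0, 0, 0, 6.3, 0, 0, 0, 6, 0, 0, 0, 0])

```text
clock: 16.7
tcp_pos: [0.4873, -0.2812, 0.2087]
ee_rot: [0.989, 0.15, -0.0, -0.0]
contact_force: [-0.4, -0.1, -2.1]
grip_width: 0.413
```

```bash
python3 - <<'E'
from h import *
s=read_state()
im=vision.get_image('wrist')
a=cv2.resize(im[60:260,180:420],None,fx=3.2,fy=3.2,interpolation=2);cv2.imwrite('pics/w12.png',np.clip(a*1.4,0,255).astype('uint8'))
y=2*np.degrees(np.arctan2(s['ee_rot'][1],s['ee_rot'][0]))
print(s['clock'],s['tcp_pos'],s['contact_force'],y,rel(s,[.5328,.2082,.0633]))
E
```

```text
16.7 [ 0.48730139 -0.28120763  0.20871239] [-0.37773509 -0.14914767 -2.09884852] 17.234817053044317 [ 0.18856811 -0.45391647  0.14538439]
```

View pics/w12.png

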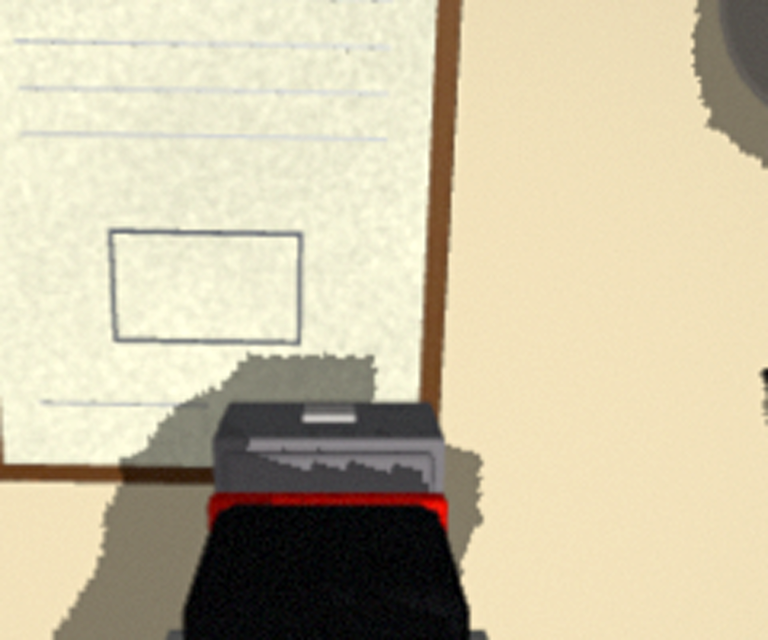

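The form shows no rendered ink, in the box or outside it, so the imprint can't be checked by sight. The force profile did match the description: a step at the first stop, then a stiff stop past about 12 N. I'm going back to the tray.

Request:
drive_tool(moves=[0.005, -0.0125, 0, 0, 0.0105, -0.0255, 0, 0, 0.0105, -0.0255, 0, 0, 0.0105, -0.0255, 0, 0, 0.0105, -0.0255, 0, 0])

```text
clock: 17.17
tcp_pos: [0.4979, -0.1563, 0.209]
ee_rot: [0.988, 0.154, -0.0, -0.0]
contact_force: [1.3, -0.6, -2.0]
grip_width: 0.414
```

Request:
drive_tool(moves=[0.0105, -0.0255, 0, 0, 0.0105, -0.0255, 0, 0, 0.0105, -0.0255, 0, 0, 0.0105, -0.0255, 0, 0, 0.0105, -0.0255, 0, 0])

```text
clock: 17.58
tcp_pos: [0.5098, -0.0189, 0.2091]
ee_rot: [0.988, 0.154, -0.0, -0.0]
contact_force: [0.1, -0.2, -1.8]
grip_width: 0.412
```

Request:
drive_tool(moves=[0.0105, -0.0255, 0, 0, 0.0105, -0.0255, 0, 0, 0.0105, -0.0255, 0, 0, 0.0105, -0.0255, 0, 0, 0.0105, -0.0255, 0, 0])

```text
clock: 18.0
tcp_pos: [0.5216, 0.1185, 0.2091]
ee_rot: [0.988, 0.154, -0.0, -0.0]
contact_force: [-0.4, -0.5, -1.9]
grip_width: 0.415
```

Request:
drive_tool(moves=[0.0105, -0.0255, 0, 0, 0.0105, -0.0255, 0, 0, 0.0105, -0.0255, 0, 0, 0.005, -0.0085, 0, 0, 0, 0, 0, 0])

```text
clock: 18.42
tcp_pos: [0.5309, 0.2119, 0.2089]
ee_rot: [0.988, 0.155, -0.0, -0.001]
contact_force: [0.4, -0.1, -1.6]
grip_width: 0.415
```

Request:
drive_tool(moves=[0, 0, 0.02, 0, 0, 0, 0.03, 0, 0, 0, 0.03, 0, 0, 0, 0.02, 0, 0, 0, 0, 0])

```text
clock: 18.83
tcp_pos: [0.5294, 0.2069, 0.1055]
ee_rot: [0.988, 0.152, -0.003, 0.001]
contact_force: [-0.5, -0.3, -1.1]
grip_width: 0.416
```

Request:
drive_tool(moves=[0, 0, 0, 0])

```text
clock: 18.92
tcp_pos: [0.5311, 0.208, 0.109]
ee_rot: [0.988, 0.152, -0.001, 0.0]
contact_force: [1.0, 1.0, -1.0]
grip_width: 0.413
```

```bash
python3 - <<'E'
from h import *
s=read_state()
im=vision.get_image('wrist');cv2.imwrite('pics/w13.png',(255*(im/255)**.6).astype('uint8'))
y=2*np.degrees(np.arctan2(s['ee_rot'][1],s['ee_rot'][0]))
print(s['clock'],s['tcp_pos'],s['contact_force'],y,rel(s,[.5328,.2082,.0633]))
E
```

```text
18.9167 [0.53111268 0.20795284 0.10899819] [ 0.97568802  1.01355598 -0.99552937] 17.47031885361401 [0.00176247 0.00026115 0.04569527]
```

View pics/w13.png

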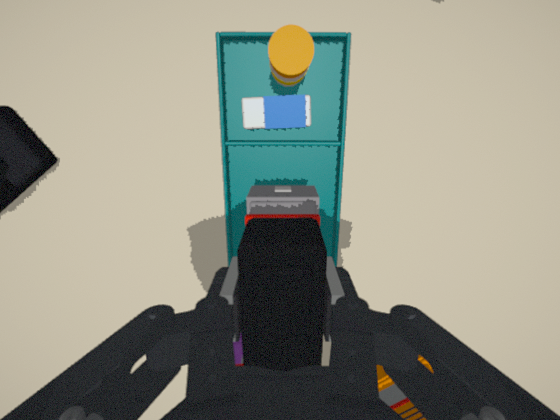

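The stamp hovers square and centred between the compartment walls (frame at columns 248–319, walls at about 225 and 342). Lowering it.

Request:
drive_tool(moves=[0.0015, 0, 0.015, 0, 0, 0, 0.015, 0, 0, 0, 0.008, 0, 0, 0, 0, 0, 0, 0, 0, 0])

```text
clock: 19.38
tcp_pos: [0.5333, 0.2092, 0.0722]
ee_rot: [0.988, 0.151, 0.0, -0.0]
contact_force: [0.7, -0.1, -1.3]
grip_width: 0.414
```

Request:
drive_tool(moves=[0, 0, 0.002, 0, 0, 0, 0.002, 0, 0, 0, 0.001, 0, 0, 0, 0, 0, 0, 0, 0, 0])

```text
clock: 19.8
tcp_pos: [0.533, 0.2092, 0.0663]
ee_rot: [0.989, 0.151, 0.0, -0.0]
contact_force: [0.6, -0.1, -1.8]
grip_width: 0.416
```

Request:
drive_tool(moves=[0, 0, 0.001, 0, 0, 0, 0.001, 0, 0, 0, 0.0005, 0, 0, 0, 0, 0])

```text
clock: 20.13
tcp_pos: [0.5331, 0.2092, 0.0637]
ee_rot: [0.989, 0.151, 0.0, -0.0]
contact_force: [0.7, 0.3, 1.1]
grip_width: 0.415
```

Request:
drive_tool(moves=[0, 0, 0.0005, 0, 0, 0, 0, 0, 0, 0, 0, 0])

```text
clock: 20.38
tcp_pos: [0.533, 0.2092, 0.0633]
ee_rot: [0.989, 0.151, 0.0, -0.0]
contact_force: [0.5, 0.1, 0.7]
grip_width: 0.414
```

The stamp is standing on the tray floor (force reads about +1 N). Opening.

Request:
drive_tool(moves=[0, 0, 0, 0, 0, 0, 0, 0, 0, 0, 0, 0, 0, 0, 0, 0, 0, 0, 0, 0], grip=0)

```text
clock: 20.8
tcp_pos: [0.5329, 0.2091, 0.0632]
ee_rot: [0.989, 0.151, -0.0, -0.0]
contact_force: [-0.7, -0.5, -0.1]
grip_width: 0.997
```

Request:
drive_tool(moves=[0, 0, 0, 0, 0, 0, 0, 0, 0, 0, -0.01, 0, 0, 0, -0.02, 0, 0, 0, -0.03, 0])

```text
clock: 21.22
tcp_pos: [0.5318, 0.2087, 0.1228]
ee_rot: [0.988, 0.151, -0.002, 0.0]
contact_force: [0.5, -0.2, 0.7]
grip_width: 1.0
```

Request:
drive_tool(moves=[0, 0, -0.03, 0, 0, 0, -0.03, 0, 0, 0, -0.03, 0, 0, 0, -0.03, 0, 0, 0, 0, 0])

```text
clock: 21.63
tcp_pos: [0.5347, 0.2101, 0.2495]
ee_rot: [0.989, 0.151, 0.004, -0.001]
contact_force: [1.2, -0.1, -0.7]
grip_width: 0.999
```

Request:
drive_tool(moves=[0, 0, 0, 0, 0, 0, 0, 0, 0, 0, 0, 0])

```text
clock: 21.88
tcp_pos: [0.5325, 0.2089, 0.2424]
ee_rot: [0.989, 0.151, -0.001, 0.0]
contact_force: [-0.8, -0.6, -0.9]
grip_width: 0.999
```

```bash
python3 - <<'E'
from h import *
import json
s=read_state()
im=vision.get_image('wrist')
sc=vision.get_image('scene')
cv2.imwrite('pics/w14.png',(255*(im/255)**.6).astype('uint8'));cv2.imwrite('pics/s14.png',cv2.resize(sc[130:230,230:400],None,fx=4.5,fy=4.5,interpolation=2))
json.dump({k:np.array(s[k]).tolist() for k in s},open('w14.json','w'))
print(s['clock'],s['tcp_pos'],s['contact_force'],s['grip_width'])
E
```

```text
21.8833 [0.53246829 0.20893957 0.24243723] [-0.81975042 -0.61449968 -0.89597119] 0.9987121229672428
```

View pics/w14.png

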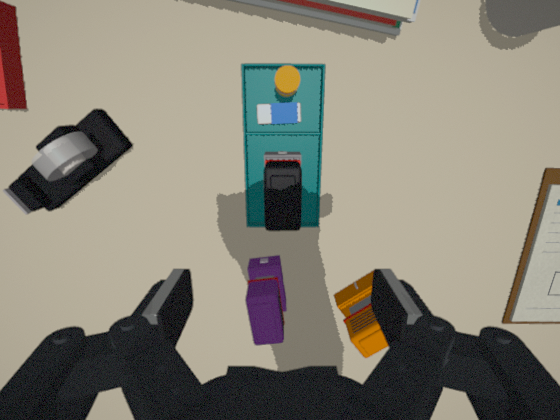

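View pics/s14.png

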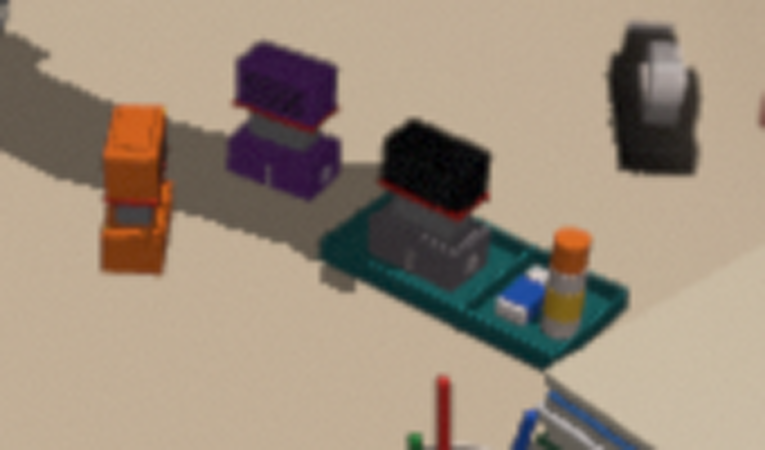

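The wrist view shows the stamp square in its compartment at about (283,192). The scene crop shows it upright with the handle up, and the eraser, glue and look-alikes where they were. Handing in.

```bash
python3 - <<'E'
from plant import env,read_state
env.close_job(); print(read_state()['clock'])
E
```

```text
the job is handed in; nothing more can be done
the job is handed in; nothing more can be done
```

I stamped the box with the black hand stamp and put it back in its tray compartment. I handed the job in at about 22 s of the 58 s allowed. No verdict is reported.

- **Position in the box:** by the wrist camera, the stamp stood about 1–2 mm from the box's centre and within about 0.2° of square.
- **Press:** the force stepped up at the first stop after about 12.5 mm of travel. It turned stiff past about 12 N at about 15.5 mm. I held it there for about 0.75 s at 14–14.6 N, or about 15.8 N on the clipboard with the stamp's weight. The sideways force at the gripper was up to 3 N, and the gripper did not move sideways.
- **Return:** the handle came all the way up. I lowered the stamp gently, with about 1 N on touching the tray floor. The last pictures show it upright and square in its compartment, handle up, with the gripper clear above it and the nearby things where they were.
- **Not confirmed:** no ink shows on the form in the pictures, inside or outside the box. I judged the imprint only from the force and travel readings.

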